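# Cock and trip the spring pin setter to drive a hinge pin home

### The arm

A 6-joint arm with a two-finger parallel gripper is mounted at the origin on the work surface. World frame = base frame: x ahead of the robot, y to its left, z up, the work surface at z = 0. Lengths are in m, angles in rad, forces in N, time in s.
With the tool pointing down it reaches from about 0.375 to 0.925 m from the base axis. Payload 5.7 kg.
Tool frame: the origin (TCP) lies on the centre line of the jaws, within the pads' length; the fingertips stand 25 mm ahead of it and the grasp point (between the pads) lies 6 mm ahead of it; z points along the fingers, x is the direction in which the jaws open and shut, and the axes are right-handed (so a half turn about z gives the same grasp; the last joint's range is limited). The gripper opens to 85 mm and grips with 20 to 120 N. Pads are 22 mm wide; open, the fingers measure 114 mm over their backs; the gripper's body (76 mm by 85 mm) begins 54 mm behind the grasp point. The pads swing forward as they close: fully open they stand 13 mm farther back than shut.
Start: joints at [-1.356, 0.359, 1.51, -0, 1.272, -0.115], TCP at [0.194, -0.568, 0.256] pointing down, gripper open.
Joint ranges: [-2.97, 2.97], [-1.01, 2.36], [0.21, 2.38], [-0.96, 4.11], [0.2, 2.71], [-2.98, 2.98]. Speed limits (rad/s): [2.39, 2.39, 3.14, 3.14, 3.14, 3.14].

### API

Orientations are given as a rotation vector (axis times angle).
In Python, from rig import readout, optics, ctrl gives the robot as it stands.
- The arm moves only by the tool play_rows, never from a script. Its argument "increments" is one flat list of numbers, 7 for each row, row after row: the shift along the tool's x, y, z in m, then the turn, a rotation vector about the tool's x, y, z in degrees, then the finger opening in m, from 0 to 0.0854. In form: [dx, dy, dz, ax, ay, az, fingers, dx, dy, dz, ax, ay, az, fingers, ...]. A call has 1 to 12 rows; each row is the pose to reach, as a shift and turn from the pose commanded when the call began, along the tool's axes at that moment; what a row does not reach only later rows make up. A row lasts 1/12 s, in which the tool goes at most 41.7 mm and 7.16 degrees, less where a joint would pass 70% of its speed; a pose out of reach is approached as far as the arm can. A call with a gripper value outside its range is refused whole. The fingers move at their own pace and stop on an object; the grip force is fixed at half the most. Time passes only in rows, so rows that repeat a pose let the fingers close. It gives the time, the measured TCP pose, the force and the opening at its end, in the units of the state.
- readout.state(): the state, without advancing time (a new reading comes with each control period).
- optics.get_image(name): name is "scene" or "top"; returns the picture (400x640x3 uint8, blue, green, red); there is no depth.
- optics.camera_info(name): a dict with "fovy" (degrees; the focal length in pixels is half the picture's height over the tangent of half this angle, whatever the lens; pixels are square), "cx", "cy" (the principal point, pixels), "distortion" ([k1, k2, p1, p2, k3] as OpenCV has them; the pictures are not rectified), "position" and "rotation" of the camera in the world. Camera axes: x right, y up, looking along -z (the intrinsics and any distortion apply to the point x, -y, -z); pixel columns grow to the right and rows downward; lengths in m; the calibration is good to about 2 mm. A picture is of the moment at which its call begins. camera_info takes no time and is no camera call.
- ctrl.finish_job(): hands the job in, once; it reports no verdict.
The state is a dict: "t": time; "joints": joint angles; "dq": joint speeds; "joint_efforts": joint torques, N m; "tool_pos": TCP position; "eef_rot": TCP orientation; "wrist_force": force on the tool from outside, world axes, zero at the start; "ft_torque": the same for the moment, N m; "finger_gap": opening from 0.0 (shut) to 1.0 (fully open).
Only numpy, scipy, OpenCV 4.12 (cv2) and the standard library are available. Lean on these libraries where they do the work, as an engineer would, in place of code of your own. Each camera call takes 0.05 s, during which the arm holds its last target.

### The job

Use the spring pin setter on the bench to knock the steel pin home, flush in the aluminium block: draw the striker back by its upright handle until the sear has caught it, without straining it hard against the stop behind and without letting it slip before it is caught. Let go of the handle, then, with the handle clear, gently press down the paddle at the rear end to trip the sear and let the striker fly. Only the striker may drive the pin, and leave the things lying around the setter where they are.

Things in the scene. Friction and masses are not known exactly. Their poses are not given: they have to be found in the camera images.
- setter: The spring pin setter, fixed to the bench: grey base plate 370 x 100 x 15 mm under a level striker rod whose axis is 45 mm above the bench. Origin: centre of the plate's underside; x along the rod towards the work (firing direction), z up. Along x from the origin: paddle -178 to -138 mm, cover -115 to +1, handle post +85 at the start, rod bearing +103 to +113 (58 high), work +131 to +181.
- cover_top (a point): Centre of the high flat top of the grey cover, 89 mm above the bench and 79 mm behind the setter's origin. The cover is 54 mm wide, 89 mm high from x -115 to -43 and 69 mm high from there to +1. It hides the sear, the striker's collar and the rear stop. Beside the handle's stroke nothing stands higher than 69 mm.
- rear_stop: The striker's rear stop, a steel block under the cover, not seen; origin 80 mm behind the setter's origin, at the face of its rubber pad. The striker's collar meets the pad 2.5 mm of travel beyond the catch, wherever that is; then the pull on the handle rises by 5 N per mm (9 mm to solid). More than 20 N on the stop, that is about 30 N in all on the handle, strains it.
- handle_top (a point): Centre of the top of the striker's handle: an upright round steel post, 16 mm in diameter, top 120 mm above the bench, bare from 60 mm upwards (69 mm where it is drawn up to the cover). It moves with the striker and is drawn along the setter's -x, towards the paddle. It can be pinched, or pushed with shut fingers from the side of the work.
- striker (a joint): Travel of striker and handle, m: 0 at the start, against the proud pin; grows as drawn back; -0.008 with the pin home. Spring 5.5 N at 0 plus 1.1 N per 10 mm; lifting the sear over the last 22 mm adds 1 to 4 N: 15 N at most. The catch lies anywhere from 0.040 to 0.064 and nothing shows where. Once caught it pulls no more on the hand when eased forward; if not, it follows and pulls.
- paddle_top (a point): Centre of the top of the sear's paddle, a flat steel plate 40 x 34 mm at the setter's -x end, 69 mm above the bench at rest; it pivots 60 mm towards the work. Pressed down it trips the sear (about 2 to 6 N, within 10 mm); hard stop after 21 mm; springs back when let go. It dips 9 mm by itself while the striker lifts the sear and pops up at the catch. Over 40 N is too hard.
- pin_head (a point): Centre of the free end of the steel pin, 8 mm in diameter, lying level 45 mm above the bench; at the start it stands 8 mm proud of the aluminium block's face towards the striker.
- pin (a joint): How far the pin has been driven into the block, in m: 0 at the start, 0.008 fully home and flush. It is tight (about 22 N) and stays where it is.
- hammer: bench hammer with a wooden handle, lying on the bench on the setter's +y side; origin under its middle
- spare_knuckle: a spare aluminium block (48 x 40 x 34 mm) with a 12 mm hole, standing on the bench beside the setter; not part of the job; origin at the centre of its underside
- bush: short thick steel ring (40 mm outside, 22 mm high) standing on the bench beside the setter; not part of the job; origin at the centre of its underside
- sleeve: upright dark steel tube (36 mm outside, 60 mm high) beside the work end of the setter; not part of the job; origin at the centre of its underside
- grease_tin: round dark tin (66 mm across, 60 mm high) standing near the paddle end of the setter; not part of the job; origin at the centre of its underside

How it is judged:
By the outcome, as a careful person would: the job done as asked, in the order asked, and still so for the second after the job is handed in, with the robot touching nothing.
It also fails if it takes over 54 s, if anything falls off the work surface, if the arm or the gripper's body presses on something with over 40 N, if the wrist force passes 120 N, or if a joint passes its speed limit or range.

## Working session

There is one attempt and no reset: what is moved stays moved. The work goes in short steps, Python scripts to look and compute and a tool call to move; the robot and the scene stay as the last step left them, time stands still between calls to the robot, and variables do not carry over. Pictures are saved under pics/ and viewed, and the job is handed in when it is done.

Besides the shell and the picture viewer there is one more tool, called after ">>>" by a JSON object that holds its "api" and its "payload", one argument or row to a line. play_rows: Moves the arm, as the interface text tells. Its arguments: {"type":"object","properties":{"increments":{"type":"array"}},"required":["increments"]}

```bash
mkdir -p pics; ls
python3 - <<'E'
from rig import readout, optics
import cv2
for n in("scene","top"):
    cv2.imwrite(f"pics/{n}0.png",optics.get_image(n)); print(n,optics.camera_info(n))
print(readout.state())
E
```

```text
pics
scene {'fovy': 51.41215367836942, 'cx': 319.39615101101015, 'cy': 192.50548431478828, 'distortion': array([-0.06682994,  0.        ,  0.        ,  0.        ,  0.        ]), 'position': array([1.25479279, 0.03988527, 0.53268624]), 'rotation': array([0.73747941, 0.85822556, 1.52189161])}
top {'fovy': 52.617798186666754, 'cx': 313.0216684697545, 'cy': 207.06513182618355, 'distortion': array([-0.10632668,  0.        ,  0.        ,  0.        ,  0.        ]), 'position': array([ 0.51063029, -0.0751751 ,  0.99616554]), 'rotation': array([ 0.09134546, -0.06981783, -1.56587479])}
{'t': 0.1, 'joints': array([-1.35612081e+00,  3.59443560e-01,  1.51133478e+00, -3.07848803e-05,
        1.27252617e+00, -1.15082073e-01]), 'dq': array([ 0.00253057, -0.00147686, -0.00409762, -0.00054502, -0.00159861,
       -0.00133925]), 'joint_efforts': array([-1.28470314e-03, -5.28653276e+01, -2.79349440e+01, -2.98335563e-04,
        4.97502100e-03,  4.00800468e-05]), 'tool_pos': array([ 0.1941557 , -0.56709842,  0.2555273 ]), 'eef_rot': array([-2.55501712e+00,  1.82603630e+00,  2.02396499e-03]), 'wrist_force': array([-0.82030581,  0.53299103,  0.33417421]), 'ft_torque': array([-0.00556889,  0.00051159,  0.01237884]), 'finger_gap': 0.9975013588240199}
```

View pics/scene0.png

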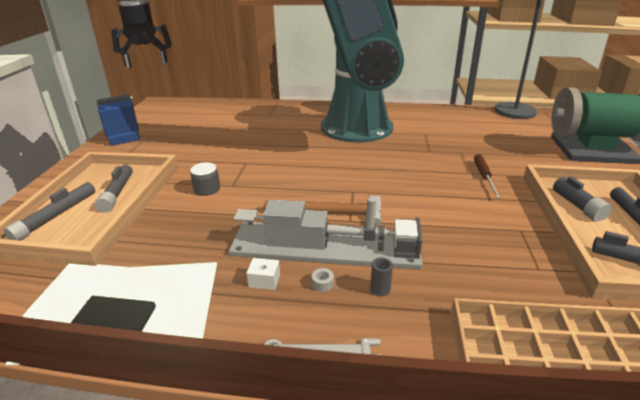

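View pics/top0.png

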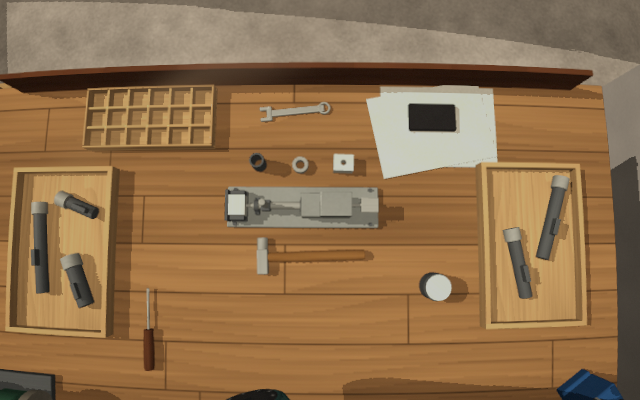

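The scene view shows the setter at about (235–420, 195–265), with its handle near (373,200), paddle near (245,215) and work at the right. The top view shows the plate at (225–380, 187–228), firing towards image left (world +y), with the hammer below it and the tin at (436,287). Next I'll zoom in and measure.

```bash
python3 - <<'E'
import cv2
a=cv2.imread("pics/top0.png")[175:240,215:395]; cv2.imwrite("pics/topz.png",cv2.resize(a,None,fx=4.4,fy=4.4,interpolation=cv2.INTER_CUBIC))
a=cv2.imread("pics/scene0.png")[185:275,225:430]; cv2.imwrite("pics/scenez.png",cv2.resize(a,None,fx=3.9,fy=3.9,interpolation=cv2.INTER_CUBIC))
E
cat > h.py <<'E'
import numpy as np, cv2
from rig import optics
from scipy.spatial.transform import Rotation as R
def cam(n):
    c=optics.camera_info(n); f=200/np.tan(np.radians(c["fovy"])/2)
    K=np.array([[f,0,c["cx"]],[0,f,c["cy"]],[0,0,1.]])
    return K,np.array(c["distortion"]),np.array(c["position"]),R.from_rotvec(c["rotation"]).as_matrix()@np.diag([1,-1,-1])
def ray(n,uv):
    K,d,p,M=cam(n); q=cv2.undistortPoints(np.array([[uv]],float),K,d)[0,0]
    return p,M@np.array([q[0],q[1],1])
def onz(n,uv,z):
    p,v=ray(n,uv); return p+v*(z-p[2])/v[2]
def proj(n,P):
    K,d,p,M=cam(n); P=np.atleast_2d(P).astype(float)
    rv=cv2.Rodrigues(M.T)[0]; return cv2.projectPoints(P,rv,-M.T@p,K,d)[0][:,0]
E
```

```text
(no output)
```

View pics/topz.png

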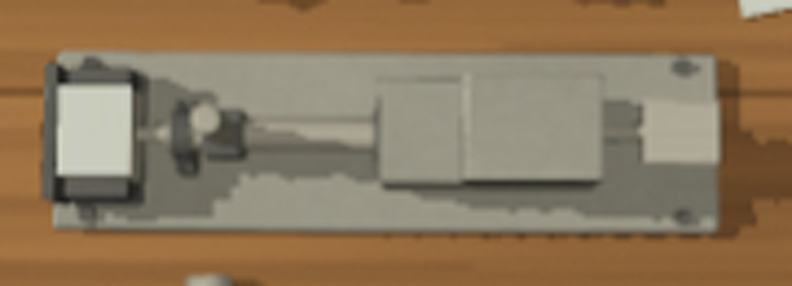

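View pics/scenez.png

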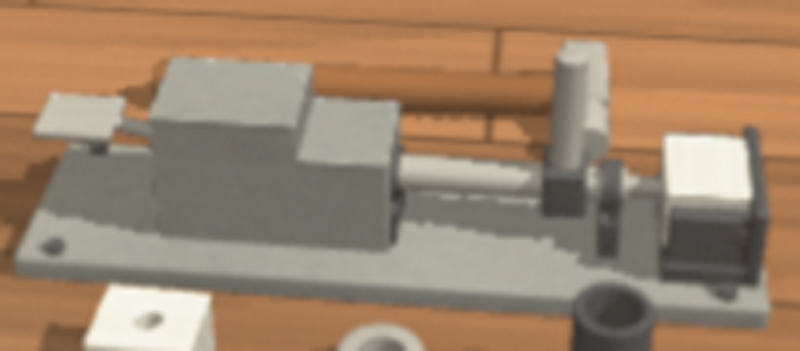

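Top crop: handle top at about zoom (206,118), paddle centre at about (680,131), plate corners clear, cover high top (465–602, 74–181). Scene crop: handle top centre at about (572,55).

Run:
```python
from h import *
T=lambda x,y:((x+.5)/4.4-.5+215,(y+.5)/4.4-.5+175)
S=lambda x,y:((x+.5)/3.9-.5+225,(y+.5)/3.9-.5+185)
cs=[onz("top",T(*c),.015)for c in[(57,53),(717,55),(718,232),(53,228)]]
for c in cs:print("corner",c.round(4))
o=np.mean(cs,0);print("origin",o)
d=(cs[0]+cs[3]-cs[1]-cs[2])/2;print(np.linalg.norm(d),"yaw",np.degrees(np.arctan2(d[1],d[0])),"w",np.linalg.norm(cs[0]-cs[3]))
h=onz("top",T(206,118),.120);p=onz("top",T(680,131.5),.069);c=onz("top",T(534,127.5),.089)
hs=onz("scene",S(572,55),.12);ps=onz("scene",S(81,117),.069);cv=onz("scene",S(234,92),.089)
print("handle",h,hs,"\npaddle",p,ps,"\ncover",c,cv)
for z,uv in((.015,(20,272)),(.015,(765,318))):print("scene corner",onz("scene",S(*uv),z).round(4))
u=d/np.linalg.norm(d);u[2]=0
for x,z,n in((.085,.12,"handle"),(-.158,.069,"paddle"),(-.079,.089,"cover")):
  q=o*[1,1,0]+u*x;q[2]=z;print("from plate",n,q.round(4))
# other things
for n,uv,z in(("sleeve",(258,161),.06),("bush",(300,164),.022),("knuckle",(344,162),.034),("tin",(438,287),.06),("hammerhead",(263,256),.02)):print(n,onz("top",uv,z).round(3))
```

```text
corner [0.6618 0.1499 0.015 ]
corner [ 0.6613 -0.2197  0.015 ]
corner [ 0.5626 -0.219   0.015 ]
corner [0.5635 0.1496 0.015 ]
origin [ 0.61231274 -0.03479367  0.015     ]
0.3690616195895805 yaw 89.89397462788538 w 0.098318312837571
handle [0.61296471 0.04999707 0.12      ] [0.61271992 0.05045248 0.12      ] 
paddle [ 0.61242538 -0.19171189  0.069     ] [ 0.61394645 -0.19139988  0.069     ] 
cover [ 0.61208697 -0.11428694  0.089     ] [ 0.61341964 -0.11215138  0.089     ]
scene corner [ 0.6719 -0.2126  0.015 ]
scene corner [0.6687 0.1469 0.015 ]
from plate handle [0.6125 0.0502 0.12  ]
from plate paddle [ 0.612  -0.1928  0.069 ]
from plate cover [ 0.6122 -0.1138  0.089 ]
sleeve [0.716 0.069 0.06 ]
bush [ 0.717 -0.029  0.022]
knuckle [ 0.72  -0.136  0.034]
tin [ 0.423 -0.351  0.06 ]
hammerhead [0.492 0.058 0.02 ]
```

```bash
cat >> h.py <<'E'
from rig import readout
def inc(P,yaw=None):
    """tool-frame shift & turn (deg) to world P with tool down, tool x at yaw deg"""
    s=readout.state(); M=R.from_rotvec(s["eef_rot"]).as_matrix()
    d=M.T@(np.array(P)-s["tool_pos"])
    cur=np.degrees(np.arctan2(M[1,0],M[0,0]))
    r=None
    if yaw is not None:
        y=np.radians(yaw); X=np.array([np.cos(y),np.sin(y),0]); Z=np.array([0,0,-1.])
        r=np.degrees(R.from_matrix(M.T@np.c_[X,np.cross(Z,X),Z]).as_rotvec()).round(2)
    return d.round(4),r,"yaw",cur
E
python3 - <<'E'
from h import *
M=R.from_rotvec(readout.state()["eef_rot"]).as_matrix();print(M.round(3))
for y in(0,180,-90,90):print(y,*inc([.613,.1,.22],y))
E
```

```text
[[ 0.324 -0.946 -0.   ]
 [-0.946 -0.324  0.002]
 [-0.002 -0.    -1.   ]]
0 [-0.4955 -0.6123  0.0365] [-7.000e-02  8.000e-02 -7.111e+01] yaw -71.10575420593202
180 [-0.4955 -0.6123  0.0365] [9.0000e-02 8.0000e-02 1.0889e+02] yaw -71.10575420593202
-90 [-0.4955 -0.6123  0.0365] [1.000e-02 1.000e-01 1.889e+01] yaw -71.10575420593202
90 [-0.4955 -0.6123  0.0365] [-1.4000e-01  1.0000e-02 -1.6111e+02] yaw -71.10575420593202
```

>>> {"api": "play_rows", "payload": {
  "increments": [-0.4955, -0.6123, 0.036, 0, 0, -71.1, 0, -0.4955, -0.6123, 0.036, 0, 0, -71.1, 0, -0.4955, -0.6123, 0.036, 0, 0, -71.1, 0, -0.4955, -0.6123, 0.036, 0, 0, -71.1, 0, -0.4955, -0.6123, 0.036, 0, 0, -71.1, 0, -0.4955, -0.6123, 0.036, 0, 0, -71.1, 0, -0.4955, -0.6123, 0.036, 0, 0, -71.1, 0, -0.4955, -0.6123, 0.036, 0, 0, -71.1, 0, -0.4955, -0.6123, 0.036, 0, 0, -71.1, 0, -0.4955, -0.6123, 0.036, 0, 0, -71.1, 0, -0.4955, -0.6123, 0.036, 0, 0, -71.1, 0, -0.4955, -0.6123, 0.036, 0, 0, -71.1, 0]
}}

```text
t: 1.1
tool_pos: [0.4603, -0.1426, 0.2333]
eef_rot: [-3.141, -0.001, 0.0]
wrist_force: [1.5, -0.7, -0.3]
finger_gap: -0.0
```

```bash
python3 -c "
from h import *
print(*inc([.613,.1,.22],0))"
```

```text
[ 0.1528 -0.2425  0.0133] [-0.01  0.01  0.02] yaw 0.02154717879934935
```

>>> {"api": "play_rows", "payload": {
  "increments": [0.14, -0.222, 0.013, 0, 0, 0, 0, 0.14, -0.222, 0.013, 0, 0, 0, 0, 0.14, -0.222, 0.013, 0, 0, 0, 0, 0.14, -0.222, 0.013, 0, 0, 0, 0, 0.14, -0.222, 0.013, 0, 0, 0, 0, 0.14, -0.222, 0.013, 0, 0, 0, 0, 0.14, -0.222, 0.013, 0, 0, 0, 0, 0.14, -0.222, 0.013, 0, 0, 0, 0, 0.14, -0.222, 0.013, 0, 0, 0, 0, 0.14, -0.222, 0.013, 0, 0, 0, 0]
}}

```text
t: 1.93
tool_pos: [0.5988, 0.0763, 0.2201]
eef_rot: [3.141, -0.001, -0.003]
wrist_force: [-0.7, 0.1, -0.1]
finger_gap: -0.001
```

```bash
python3 -c "
from h import *
s=readout.state();print(s['tool_pos'],s['wrist_force'],s['joints'])
print(*inc([.613,.085,.105],0))
cv2.imwrite('pics/s1.png',optics.get_image('scene'))"
```

```text
[0.59879113 0.07634207 0.22007917] [-0.66352799  0.12873749 -0.13996442] [ 1.27678339e-02  3.98379496e-01  1.54396613e+00 -6.45315975e-04
  1.20103758e+00  1.33537805e-02]
[ 0.0144 -0.0087  0.115 ] [ 0.04  0.1  -0.02] yaw -0.020211314877245878
```

View pics/s1.png

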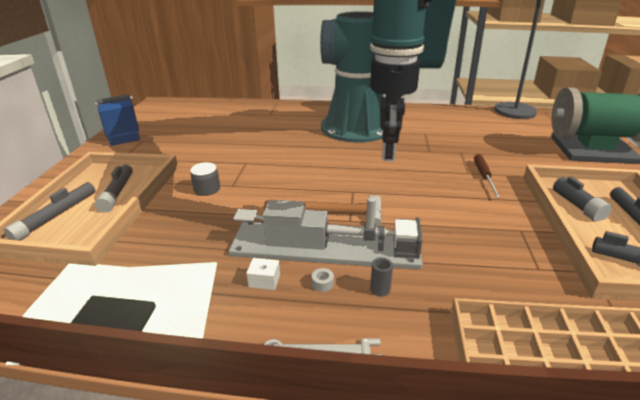

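The picture shows the shut fingers over the setter, tips at about (389,157), with nothing disturbed. I'll shift sideways first, then lower on the work side of the handle.

>>> {"api": "play_rows", "payload": {
  "increments": [0.014, -0.009, 0.0, 0, 0, 0, 0, 0.014, -0.009, 0.0, 0, 0, 0, 0, 0.014, -0.009, 0.03, 0, 0, 0, 0, 0.014, -0.009, 0.06, 0, 0, 0, 0, 0.014, -0.009, 0.085, 0, 0, 0, 0, 0.014, -0.009, 0.105, 0, 0, 0, 0, 0.014, -0.009, 0.115, 0, 0, 0, 0, 0.014, -0.009, 0.115, 0, 0, 0, 0, 0.014, -0.009, 0.115, 0, 0, 0, 0]
}}

```text
t: 2.73
tool_pos: [0.6137, 0.0856, 0.1058]
eef_rot: [3.142, -0.001, -0.001]
wrist_force: [0.9, 0.5, 0.6]
finger_gap: -0.001
```

```bash
python3 -c "
from h import *
s=readout.state();print(s['tool_pos'],s['wrist_force'])
a=optics.get_image('scene')[165:285,215:435]
cv2.imwrite('pics/s2.png',cv2.resize(a,None,fx=3.6,fy=3.6,interpolation=cv2.INTER_CUBIC))"
```

```text
[0.61366944 0.0855888  0.10583649] [0.94212511 0.46931626 0.57318036]
```

View pics/s2.png

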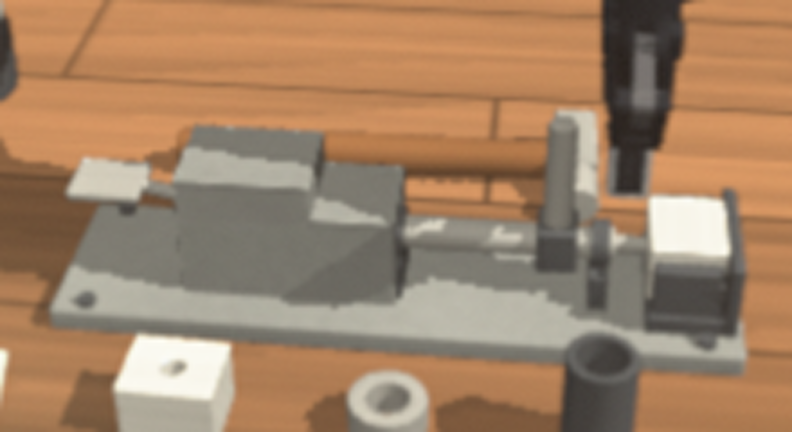

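Crop: fingertips at about (630,190), level with the upper post and clear to the right of the handle (565,120). I'll approach now.

>>> {"api": "play_rows", "payload": {
  "increments": [0, 0.003, 0, 0, 0, 0, 0, 0, 0.006, 0, 0, 0, 0, 0, 0, 0.009, 0, 0, 0, 0, 0, 0, 0.012, 0, 0, 0, 0, 0, 0, 0.014, 0, 0, 0, 0, 0, 0, 0.016, 0, 0, 0, 0, 0, 0, 0.018, 0, 0, 0, 0, 0, 0, 0.02, 0, 0, 0, 0, 0, 0, 0.02, 0, 0, 0, 0, 0, 0, 0.02, 0, 0, 0, 0, 0]
}}

```text
t: 3.62
tool_pos: [0.614, 0.0675, 0.1057]
eef_rot: [-3.14, 0.001, -0.0]
wrist_force: [-0.3, 5.3, 1.8]
finger_gap: -0.001
```

>>> {"api": "play_rows", "payload": {
  "increments": [0, 0.003, 0, 0, 0, 0, 0, 0, 0.006, 0, 0, 0, 0, 0, 0, 0.009, 0, 0, 0, 0, 0, 0, 0.012, 0, 0, 0, 0, 0, 0, 0.015, 0, 0, 0, 0, 0, 0, 0.018, 0, 0, 0, 0, 0, 0, 0.02, 0, 0, 0, 0, 0, 0, 0.02, 0, 0, 0, 0, 0, 0, 0.02, 0, 0, 0, 0, 0]
}}

```text
t: 4.37
tool_pos: [0.614, 0.048, 0.1057]
eef_rot: [-3.139, 0.001, -0.0]
wrist_force: [-0.0, 7.8, 2.0]
finger_gap: 0.0
```

```bash
python3 -c "
from h import *
s=readout.state();print(s['tool_pos'],s['wrist_force'])
a=optics.get_image('scene')[165:285,215:435]
cv2.imwrite('pics/s3.png',cv2.resize(a,None,fx=3.6,fy=3.6,interpolation=cv2.INTER_CUBIC))"
```

```text
[0.61395068 0.04802046 0.10574206] [-0.04427482  7.78469936  1.9573585 ]
```

View pics/s3.png

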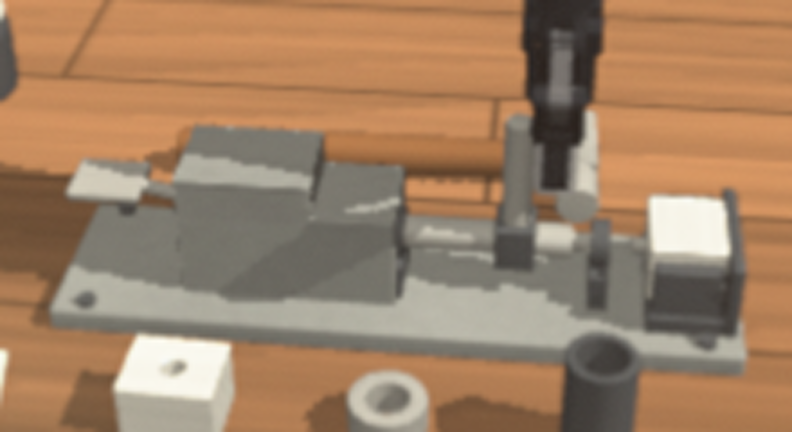

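Handle drawn about 20 mm, post top at (517,120), fingers behind it, and the force of 7.8 N matches the spring. The paddle (110,180) hasn't dipped yet.

>>> {"api": "play_rows", "payload": {
  "increments": [0, 0.002, 0, 0, 0, 0, 0, 0, 0.004, 0, 0, 0, 0, 0, 0, 0.006, 0, 0, 0, 0, 0, 0, 0.008, 0, 0, 0, 0, 0, 0, 0.01, 0, 0, 0, 0, 0, 0, 0.012, 0, 0, 0, 0, 0, 0, 0.014, 0, 0, 0, 0, 0, 0, 0.015, 0, 0, 0, 0, 0, 0, 0.015, 0, 0, 0, 0, 0, 0, 0.015, 0, 0, 0, 0, 0]
}}

```text
t: 5.25
tool_pos: [0.6139, 0.0337, 0.1058]
eef_rot: [-3.138, 0.001, -0.0]
wrist_force: [-0.2, 9.2, 3.3]
finger_gap: 0.003
```

```bash
cat > look.py <<'E'
import sys
from h import *
s=readout.state();print(s['t'],s['tool_pos'].round(4),s['wrist_force'].round(1))
a=optics.get_image('scene')[165:265,215:435]
cv2.imwrite(f'pics/{sys.argv[1]}.png',cv2.resize(a,None,fx=3.6,fy=3.6,interpolation=cv2.INTER_CUBIC))
E
python3 look.py s4
```

```text
5.25 [0.6139 0.0337 0.1058] [-0.2  9.2  3.3]
```

View pics/s4.png

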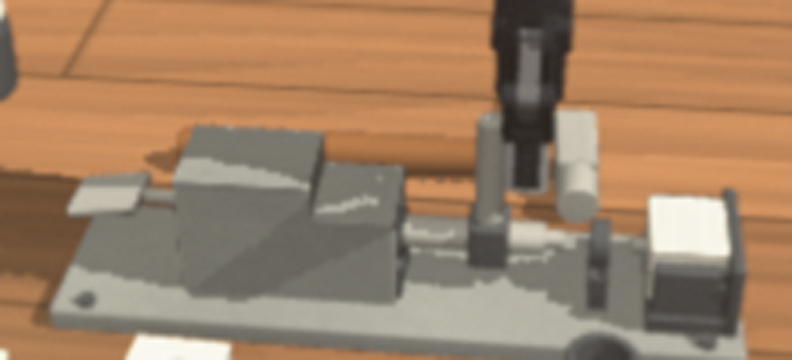

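The paddle has dipped: its rear edge went from about y=197 to 214 in the zoom. The sear is lifting, so I'll go on in small steps.

>>> {"api": "play_rows", "payload": {
  "increments": [0, 0.001, 0, 0, 0, 0, 0, 0, 0.002, 0, 0, 0, 0, 0, 0, 0.002, 0, 0, 0, 0, 0, 0, 0.002, 0, 0, 0, 0, 0]
}}

```text
t: 5.63
tool_pos: [0.6139, 0.0318, 0.1058]
eef_rot: [-3.138, 0.001, -0.0]
wrist_force: [-0.0, 10.8, 2.5]
finger_gap: 0.001
```

>>> {"api": "play_rows", "payload": {
  "increments": [0, 0.001, 0, 0, 0, 0, 0, 0, 0.002, 0, 0, 0, 0, 0, 0, 0.002, 0, 0, 0, 0, 0, 0, 0.002, 0, 0, 0, 0, 0]
}}

```text
t: 5.97
tool_pos: [0.6139, 0.0299, 0.1057]
eef_rot: [-3.138, 0.001, -0.0]
wrist_force: [-0.1, 10.5, 2.6]
finger_gap: 0.0
```

```bash
python3 look.py s5
```

```text
5.9667 [0.6139 0.0299 0.1057] [-0.1 10.5  2.6]
```

View pics/s5.png

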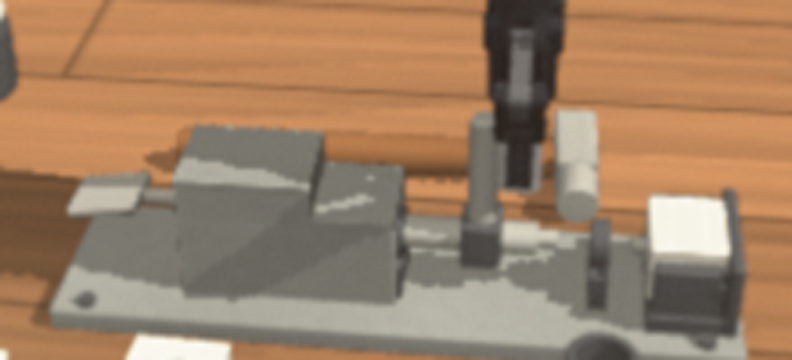

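Still dipped, rear edge at y≈214, force about 10.5 N, travel about 39 mm. I'll go on.

>>> {"api": "play_rows", "payload": {
  "increments": [0, 0.001, 0, 0, 0, 0, 0, 0, 0.002, 0, 0, 0, 0, 0, 0, 0.002, 0, 0, 0, 0, 0, 0, 0.002, 0, 0, 0, 0, 0]
}}

```text
t: 6.35
tool_pos: [0.6139, 0.0279, 0.1058]
eef_rot: [-3.138, 0.001, -0.0]
wrist_force: [0.2, 11.0, 2.4]
finger_gap: 0.003
```

```bash
cat > pad.py <<'E'
# paddle rear-edge brightness centroid: bright grey patch
import sys
from h import *
s=readout.state()
a=optics.get_image('scene')
b=a[200:235,228:258]
cv2.imwrite(f'pics/{sys.argv[1]}.png',cv2.resize(b,None,fx=10,fy=10,interpolation=cv2.INTER_CUBIC))
h=cv2.cvtColor(b,cv2.COLOR_BGR2HSV); m=(h[...,1]<70)&(h[...,2]>140)
ys,xs=np.nonzero(m);print(s['tool_pos'][1].round(4),s['wrist_force'].round(1),m.sum(),ys.mean()+200 if len(ys) else None,xs.mean()+228 if len(xs) else None)
E
python3 pad.py p1
python3 - <<'E'
import cv2,numpy as np
b=cv2.imread('pics/scene0.png')[200:235,228:258]
h=cv2.cvtColor(b,cv2.COLOR_BGR2HSV); m=(h[...,1]<70)&(h[...,2]>140);ys,xs=np.nonzero(m);print(m.sum(),ys.mean()+200,xs.mean()+228)
E
```

```text
0.0279 [ 0.2 11.   2.4] 163 218.83435582822085 244.15337423312883
236 214.9364406779661 245.59322033898306
```

>>> {"api": "play_rows", "payload": {
  "increments": [0, 0.001, 0, 0, 0, 0, 0, 0, 0.002, 0, 0, 0, 0, 0, 0, 0.002, 0, 0, 0, 0, 0, 0, 0.002, 0, 0, 0, 0, 0]
}}

```text
t: 6.73
tool_pos: [0.6139, 0.026, 0.1058]
eef_rot: [-3.137, 0.001, -0.0]
wrist_force: [-0.1, 9.8, 3.0]
finger_gap: -0.002
```

```bash
python3 pad.py p2
```

```text
0.026 [-0.1  9.8  3. ] 165 218.86060606060607 244.26060606060605
```

>>> {"api": "play_rows", "payload": {
  "increments": [0, 0.001, 0, 0, 0, 0, 0, 0, 0.002, 0, 0, 0, 0, 0, 0, 0.002, 0, 0, 0, 0, 0, 0, 0.002, 0, 0, 0, 0, 0]
}}

```text
t: 7.12
tool_pos: [0.6139, 0.0238, 0.1057]
eef_rot: [-3.138, 0.001, -0.0]
wrist_force: [0.4, 9.2, 2.8]
finger_gap: 0.003
```

```bash
python3 pad.py p3
```

```text
0.0238 [0.4 9.2 2.8] 166 218.0120481927711 244.24698795180723
```

>>> {"api": "play_rows", "payload": {
  "increments": [0, 0.0005, 0, 0, 0, 0, 0, 0, 0.001, 0, 0, 0, 0, 0, 0, 0.001, 0, 0, 0, 0, 0, 0, 0.001, 0, 0, 0, 0, 0]
}}

```text
t: 7.5
tool_pos: [0.6139, 0.0229, 0.1058]
eef_rot: [-3.138, 0.001, -0.0]
wrist_force: [0.6, 10.9, 2.7]
finger_gap: 0.002
```

```bash
python3 pad.py p4; python3 look.py s6
```

```text
0.0229 [ 0.6 10.9  2.7] 182 215.26923076923077 244.41758241758242
7.55 [0.6139 0.0229 0.1058] [-0.4 10.3  3.6]
```

View pics/s6.png

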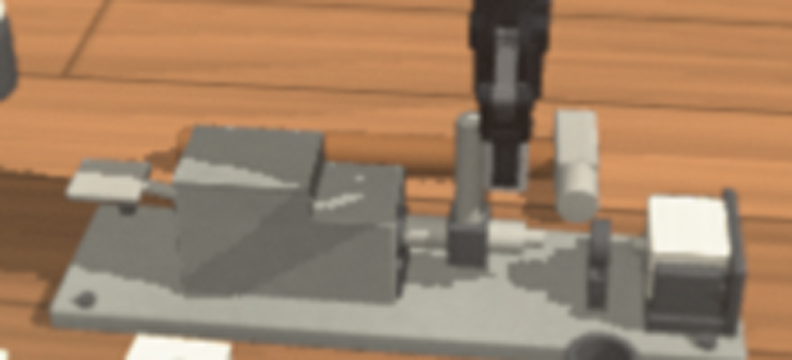

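The paddle has popped back up (rear edge y≈200, centroid 215.3 against 214.9 at rest), so the sear has caught. I'll add 1 mm of margin, then ease forward slowly to confirm.

>>> {"api": "play_rows", "payload": {
  "increments": [0, 0.0005, 0, 0, 0, 0, 0, 0, 0.001, 0, 0, 0, 0, 0, 0, 0.001, 0, 0, 0, 0, 0, 0, 0.001, 0, 0, 0, 0, 0]
}}

```text
t: 7.93
tool_pos: [0.6139, 0.022, 0.1058]
eef_rot: [-3.138, 0.001, -0.0]
wrist_force: [0.5, 9.6, 3.2]
finger_gap: 0.001
```

>>> {"api": "play_rows", "payload": {
  "increments": [0, -0.0005, 0, 0, 0, 0, 0, 0, -0.001, 0, 0, 0, 0, 0, 0, -0.0015, 0, 0, 0, 0, 0, 0, -0.002, 0, 0, 0, 0, 0, 0, -0.0025, 0, 0, 0, 0, 0, 0, -0.003, 0, 0, 0, 0, 0, 0, -0.003, 0, 0, 0, 0, 0, 0, -0.003, 0, 0, 0, 0, 0]
}}

```text
t: 8.6
tool_pos: [0.6139, 0.0233, 0.1057]
eef_rot: [-3.14, 0.0, -0.0]
wrist_force: [-1.0, 7.0, 3.0]
finger_gap: -0.0
```

```bash
python3 pad.py p5
```

```text
0.0233 [-1.  7.  3.] 181 215.28729281767957 244.41436464088397
```

>>> {"api": "play_rows", "payload": {
  "increments": [0, -0.0005, 0, 0, 0, 0, 0, 0, -0.001, 0, 0, 0, 0, 0, 0, -0.0015, 0, 0, 0, 0, 0, 0, -0.002, 0, 0, 0, 0, 0, 0, -0.002, 0, 0, 0, 0, 0, 0, -0.002, 0, 0, 0, 0, 0]
}}

```text
t: 9.15
tool_pos: [0.6138, 0.024, 0.1052]
eef_rot: [3.141, -0.0, -0.001]
wrist_force: [-0.5, -0.1, 0.3]
finger_gap: -0.002
```

```bash
python3 pad.py p6; python3 look.py s7
```

```text
0.024 [-0.5 -0.1  0.3] 185 215.26486486486488 244.44864864864866
9.2 [0.6138 0.0241 0.1052] [0.2 0.6 0.3]
```

View pics/s7.png

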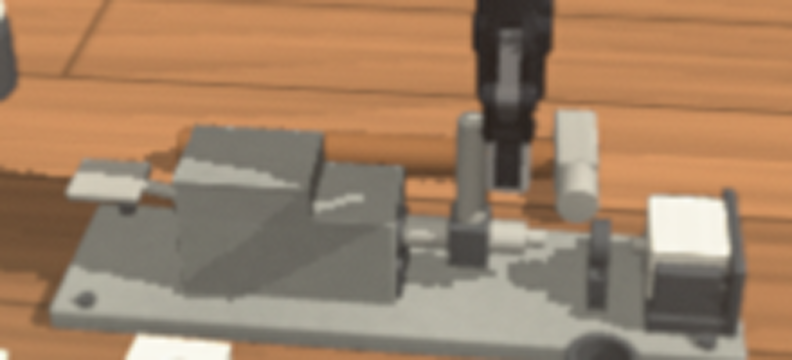

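The force is zero and the handle stayed (post top still (467,118)), so it is caught and released. I'll back off, rise, and move over the paddle.

>>> {"api": "play_rows", "payload": {
  "increments": [0, -0.004, 0, 0, 0, 0, 0, 0, -0.008, 0, 0, 0, 0, 0, 0, -0.012, 0, 0, 0, 0, 0, 0, -0.012, -0.02, 0, 0, 0, 0, 0, -0.012, -0.05, 0, 0, 0, 0, 0, -0.012, -0.08, 0, 0, 0, 0, 0, -0.012, -0.1, 0, 0, 0, 0, 0, -0.012, -0.1, 0, 0, 0, 0, 0, -0.012, -0.1, 0, 0, 0, 0]
}}

```text
t: 10.0
tool_pos: [0.6148, 0.0368, 0.2069]
eef_rot: [3.142, 0.001, 0.005]
wrist_force: [-0.7, 0.2, 0.1]
finger_gap: 0.005
```

```bash
python3 -c "
from h import *
print(*inc([.613,-.196,.205],0))"; python3 look.py s8
```

```text
[-0.0019  0.2328  0.002 ] [ 0.   -0.19  0.02] yaw 0.02332227648081441
10.0 [0.6148 0.0368 0.2069] [-0.7  0.2  0.1]
```

View pics/s8.png

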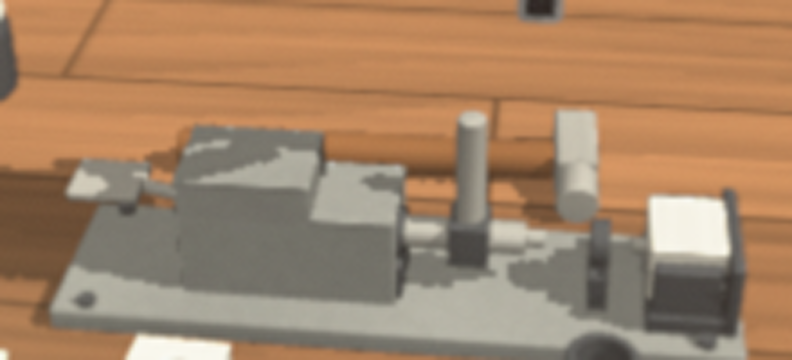

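The striker stays cocked with the handle at (472,118) and the fingers clear of it. Next is the move over the paddle.

>>> {"api": "play_rows", "payload": {
  "increments": [-0.001, 0.03, 0, 0, 0, 0, 0, -0.001, 0.06, 0, 0, 0, 0, 0, -0.001, 0.09, 0, 0, 0, 0, 0, -0.001, 0.12, 0, 0, 0, 0, 0, -0.001, 0.15, 0, 0, 0, 0, 0, -0.001, 0.18, 0, 0, 0, 0, 0, -0.001, 0.21, 0, 0, 0, 0, 0, -0.001, 0.225, 0, 0, 0, 0, 0, -0.001, 0.232, 0, 0, 0, 0, 0, -0.001, 0.232, 0, 0, 0, 0, 0, -0.001, 0.232, 0, 0, 0, 0, 0]
}}

```text
t: 10.97
tool_pos: [0.6124, -0.1945, 0.2046]
eef_rot: [-3.14, 0.0, 0.002]
wrist_force: [0.6, 1.0, -0.0]
finger_gap: -0.001
```

>>> {"api": "play_rows", "payload": {
  "increments": [0, 0, 0.02, 0, 0, 0, 0, 0, 0, 0.04, 0, 0, 0, 0, 0, 0, 0.06, 0, 0, 0, 0, 0, 0, 0.08, 0, 0, 0, 0, 0, 0, 0.095, 0, 0, 0, 0, 0, 0, 0.1, 0, 0, 0, 0, 0, 0, 0.1, 0, 0, 0, 0, 0, 0, 0.1, 0, 0, 0, 0]
}}

```text
t: 11.63
tool_pos: [0.6132, -0.1945, 0.1058]
eef_rot: [-3.141, -0.002, 0.0]
wrist_force: [0.6, -1.0, -0.0]
finger_gap: 0.0
```

```bash
python3 look.py s9
```

```text
11.6333 [ 0.6132 -0.1945  0.1058] [ 0.6 -1.  -0. ]
```

View pics/s9.png

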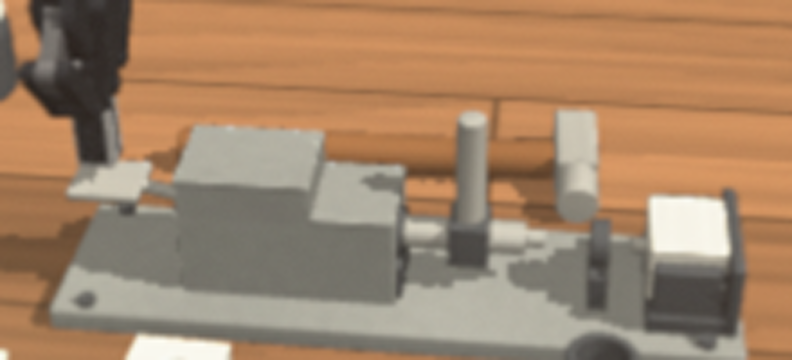

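Fingertips at (97,163), just above the paddle. I'll press down slowly.

>>> {"api": "play_rows", "payload": {
  "increments": [0, 0, 0.003, 0, 0, 0, 0, 0, 0, 0.006, 0, 0, 0, 0, 0, 0, 0.009, 0, 0, 0, 0, 0, 0, 0.011, 0, 0, 0, 0, 0, 0, 0.013, 0, 0, 0, 0, 0, 0, 0.015, 0, 0, 0, 0, 0, 0, 0.015, 0, 0, 0, 0]
}}

```text
t: 12.27
tool_pos: [0.6128, -0.1958, 0.0902]
eef_rot: [-3.141, 0.001, 0.0]
wrist_force: [0.4, 0.2, -0.4]
finger_gap: -0.002
```

>>> {"api": "play_rows", "payload": {
  "increments": [0, 0, 0.001, 0, 0, 0, 0, 0, 0, 0.002, 0, 0, 0, 0, 0, 0, 0.003, 0, 0, 0, 0, 0, 0, 0.004, 0, 0, 0, 0, 0, 0, 0.004, 0, 0, 0, 0]
}}

```text
t: 12.68
tool_pos: [0.6128, -0.1955, 0.0862]
eef_rot: [-3.141, 0.0, 0.0]
wrist_force: [0.5, -0.0, 0.7]
finger_gap: -0.002
```

```bash
python3 look.py s10
```

```text
12.6833 [ 0.6128 -0.1955  0.0862] [ 0.5 -0.   0.7]
```

View pics/s10.png

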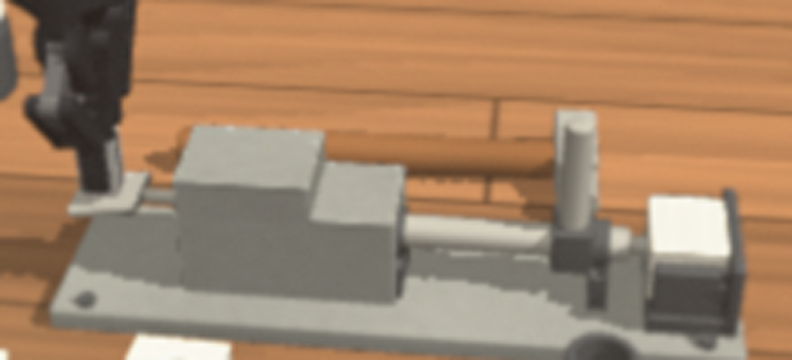

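It fired. The handle is at (578,122), past its start at (563,120). I'll lift away and check.

>>> {"api": "play_rows", "payload": {
  "increments": [0, 0, -0.005, 0, 0, 0, 0, 0, 0, -0.015, 0, 0, 0, 0, 0, 0, -0.03, 0, 0, 0, 0, 0, 0, -0.06, 0, 0, 0, 0, 0, 0, -0.09, 0, 0, 0, 0, 0, 0, -0.12, 0, 0, 0, 0, 0, 0, -0.14, 0, 0, 0, 0, 0, 0, -0.14, 0, 0, 0, 0, 0, 0, -0.14, 0, 0, 0, 0]
}}

```text
t: 13.48
tool_pos: [0.6138, -0.196, 0.2289]
eef_rot: [3.14, 0.0, 0.006]
wrist_force: [-0.3, 0.1, -0.6]
finger_gap: -0.001
```

```bash
python3 look.py s11
python3 - <<'E'
from h import *
t=optics.get_image('top')
cv2.imwrite('pics/t11.png',t)
a=t[175:240,215:395]; cv2.imwrite("pics/t11z.png",cv2.resize(a,None,fx=4.4,fy=4.4,interpolation=cv2.INTER_CUBIC))
E
```

```text
13.4833 [ 0.6138 -0.196   0.2289] [-0.3  0.1 -0.6]
```

View pics/s11.png

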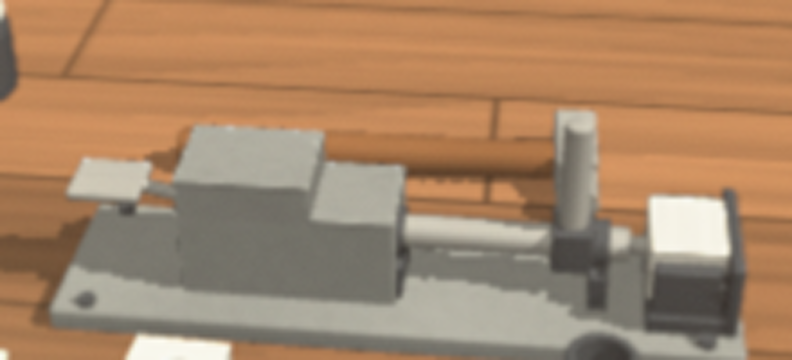

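View pics/t11z.png

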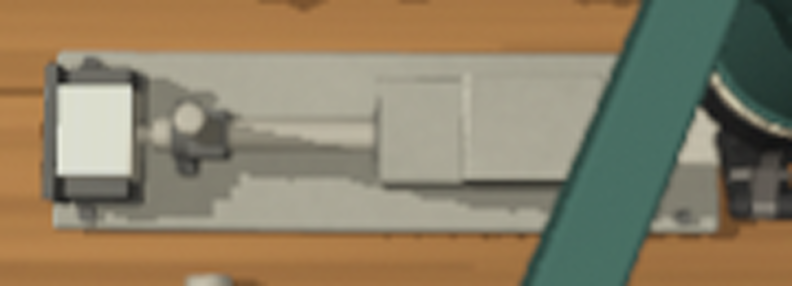

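View pics/t11.png

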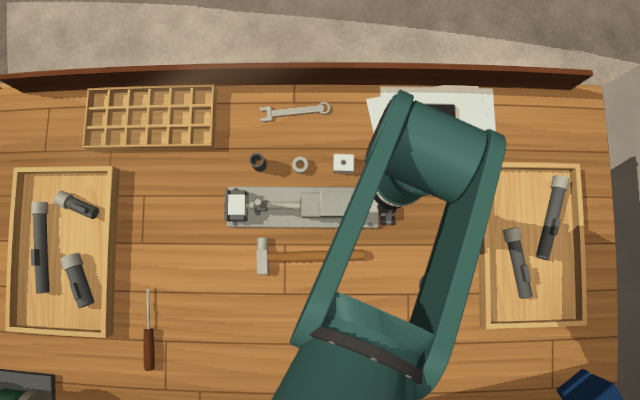

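The handle top moved from (206,118) to (189,118) in the same top crop, about 8 mm forward of its start, which means the pin is home. The other things are unmoved and the paddle is back up. I'll hand in.

Run:
```python
from h import *
T=lambda x,y:((x+.5)/4.4-.5+215,(y+.5)/4.4-.5+175)
print(onz("top",T(189.5,118),.12)-onz("top",T(206,118),.12))
from rig import ctrl
print(ctrl.finish_job())
```

```text
[-1.74187058e-05  8.25466965e-03  0.00000000e+00]
the job is handed in; nothing more can be done
None
```

The striker fired and appears to have driven the pin home. I inferred this from the handle's position, because the pin head itself was not measured directly.

- **Drawing and catch:** I pushed the handle back about 46–47 mm with shut fingers. The paddle popped up at the catch. The force at the end of each step stayed at or below 11 N, so the rear stop was not strained. Easing forward, the force fell to zero and the handle stayed put.
- **Firing:** I moved well clear of the handle, then pressed the paddle down slowly. The striker flew, and no noticeable force showed at the wrist afterwards.
- **Last checks:** The handle came to rest 8.3 mm forward of its start, against 8 mm expected with the pin home. The paddle sprang back. The gripper was well clear of the setter at hand-in, after about 13.5 s. The hammer, bush, sleeve and spare block had not moved. The arm hid the grease tin in the last top picture, but nothing went near it.

No check failed or disagreed.

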